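Cover the dust tin and lock the sliding keeper over it

ROBOT

A 6-joint arm with a two-finger parallel gripper is mounted at the origin on the work surface; the furniture and walls round the work are solid. World frame = base frame: x ahead of the robot, y to its left, z up, the work surface at z = 0. Lengths are in m, angles in degrees, forces in N, time in s.
With the tool pointing down it reaches from about 0.35 to 0.875 m from the base axis. Payload 4.2 kg.
Tool frame: the origin (TCP) lies midway between the tips of the shut fingers; the grasp point (between the pads) lies 19 mm behind it; z points along the fingers, y is the line along which they close (so a half turn about z gives the same grasp; the last joint's range is limited). The gripper opens to 87 mm and grips with 3 to 60 N. Pads are 19 mm wide; open, the fingers measure 117 mm over their backs; the gripper's body (75 mm by 190 mm) begins 51 mm behind the grasp point.
Start: joints at [-52.62, 22.042, 0.453, 0, -68.411, -14.817], TCP at [0.24, -0.577, 0.223] pointing down, gripper open.
Joint ranges: [-179.83, 179.83], [-69.29, 118.12], [-61.27, 80.66], [-181.25, 117.63], [-171.15, -9.14], [-177.46, 177.46]. Speed limits (degrees/s): [159.86, 159.86, 180, 180, 180, 180].

INTERFACE

Orientations are given as a 3x3 rotation matrix whose columns are the frame's x, y, z axes.
In Python, from station import sense, capture, finish_job, silhouettes, landmark_of gives the robot as it stands.
- The arm moves only by the tool step_arm, never from a script. Its arguments are lists of equal length, an entry for each row: "linear": the shift along the tool's x, y, z in mm, a list of three; "delta_rot": the turn, a rotation vector about the tool's x, y, z in rad, a list of three; "grip": the finger opening in mm, from 0 to 87. A call has 1 to 10 rows; each row shifts and turns the commanded pose from where the row before left it, along the tool's axes as they then stand; what a row does not reach is not made up. A row lasts 1/8 s, in which the tool goes at most 62.5 mm and 10.7 degrees, less where a joint would pass 70% of its speed; a pose out of reach is approached as far as the arm can. A call with a gripper value outside its range is refused whole. The fingers move at their own pace and stop on an object; the grip force is fixed at half the most. Time passes only in rows, so rows that do not move let the fingers close. It gives the time, the measured TCP pose, the force, the opening and the grip force at its end, in the units of the state.
- sense(): the state, without advancing time (a new reading comes with each control period).
- capture(name): name is "scene" or "top" or "wrist"; returns a dict with "img" (384x512x3 uint8, red, green, blue), "fx", "fy", "cx", "cy" (pixels), "world_to_cam" (4x4, takes a point from world to camera coordinates); the wrist camera has in their place "mount" (4x4, takes a point from camera to tool coordinates, whose origin is the TCP and whose axes are the flange's). Camera axes: x right, y up, looking along -z (the intrinsics and any distortion apply to the point x, -y, -z); pixel columns grow to the right and rows downward; lengths in m; the calibration is good to about 2 mm. The wrist camera is an equidistant fisheye: a pixel r from the principal point sees the ray r / f radians off the axis. A picture is of the moment at which its call begins: read the wrist's pose just before it. There is no depth.
- finish_job(): hands the job in; it is judged then, once.
Trained networks look in the newest picture that a camera, given by its name, has taken for a name from the list of things; names that differ only in an ending like _2 or _b are one class to them, and where a whole thing is asked for, a point or a joint stands for the part that bears it (a point fixed in the world has none). Each returns a list of dicts, best first, with "score" (0 to 1); they miss things now and then, are a little off and sometimes report something else, mostly with a low value. They report only what shows in the picture. A call takes as long as a camera call. They do not tell look-alikes from the thing itself.
- silhouettes(camera, label): "mask" (384x512 bool, what is visible of it) and "point" ([column, row] in pixels, amid what is visible of it).
- landmark_of(camera, label): "point" ([column, row] in pixels: a listed point, or the origin of a listed thing).
The state is a dict: "time_s": time; "joints": joint angles; "joint_velocities": joint speeds; "effort": joint torques, N m; "tcp_pos": TCP position; "ee_rot": TCP orientation; "wrist_force": force on the tool from outside, world axes, zero at the start; "moment": the same for the moment, N m; "gripper_width": opening from 0.0 (shut) to 1.0 (fully open); "gripper_force": force on a finger pad.
Only numpy, scipy, OpenCV 4.12 (cv2) and the standard library are available. Lean on these libraries where they do the work, as an engineer would, in place of code of your own. Each camera call takes 0.05 s, during which the arm holds its last target. There are 200 camera calls.

TASK

Set the loose steel cover onto the dust tin in the caddy so that it sits seated and level, and let go of it. Then pull up the black spring plunger on the red keeper, slide the keeper along its rail to the next hole towards the tin so that its fork goes over the cover, and let the pin drop fully home in that hole. Finish while still holding the plunger's knob, with the pin engaged, and leave the cup, the rule and the brush where they are.

Things in the scene. Friction and masses are not known exactly. Their poses are not given: they have to be found in the camera images.
- caddy: fixed caddy, moved and turned each time: grey plate 92 x 335 x 6 mm with an aluminium rail (30 mm square tube, top 80 mm above the bench) along its y axis and a tin at its +y end. Origin on the bench, z up. In its frame the rail is at x = 0, y = -190 to 25 mm, with holes of 11 mm in its top at y = -160, -85 (pin here at the start) and -10 mm (next hole towards the tin); the tin's axis is at x = 0, y = 85 mm
- tin_mouth (a point): centre of the open mouth of the grey dust tin fixed in the caddy, at the height of its rim, 86 mm above the bench. Tin 72 mm across outside, inside radius 31 mm or more, with clear room for the spigot inside
- cover_knob (a point): centre of the knob of the loose steel cover (0.12 kg, at the robot's right), 34 mm above its underside. Knob: dark wood, 28 mm across, 16 mm high, on a 14 mm neck. Brim: 82 mm across, 4 mm thick, lower face 26 mm below this point. Under it a spigot 56 mm across, 8 mm deep, that goes into the tin's mouth; it lies on this at the start. Seated, this point is 26 mm above the tin's rim
- cover_brim (a point): point on the cover's axis at the height of the lower face of its brim (the face that rests on the rim), 26 mm below the knob's centre; z axis points up out of the knob
- keeper (a joint): red keeper along the rail, m: 0 at the start hole, +0.075 at the next hole towards the tin (caddy's +y); range -0.080 to 0.082, friction 1.5 N. A sleeve 50 mm wide, top 100 mm above the bench, with a two-pronged fork (26 mm slot, 94 to 100 mm above the bench) reaching 107 mm from the pin towards the tin. At the next hole the prongs lie 4 mm above the seated brim, either side of the neck
- plunger (a joint): lift of the spring plunger, m: 0 with the pin fully home (8 mm deep) in a hole, 0.014 right up. Above 0.008 the pin is clear and the keeper slides; well below that the keeper is locked. The spring pulls down with 4.5 N at 0 and 7 N at the top; away from a hole the pin's round tip rides on the rail and snaps into a hole when it comes over one
- plunger_knob (a point): centre of the plunger's black knob, on the pin's axis: 25 mm across, 29 mm at its top lip, 25 mm high; 127 mm above the bench with the pin home. It moves with keeper and plunger. Under it stands a 20 mm collar whose top is 19 mm below this point
- cup: bystander: grey-blue enamel mug, 70 mm across and 78 mm high, at the back right; origin under the mug. Leave it alone
- rule: bystander: folded wooden rule, 22 x 204 x 16 mm, on the left; origin under its middle. Leave it alone
- brush: bystander: paste brush, 36 x 198 x 15 mm, at the right; origin under its middle. Leave it alone
Things that resemble listed ones, but are neither listed nor needed, are in the scene too. Several things look just like the part that bears cover_knob: the one meant starts farthest to the robot's right.

How it is judged (in metres and radians):
On the way, in this order (a step that is already met when the one before it is completed fails the run):
1. the cover sits seated and level on the tin, let go, with the keeper still at the start hole (horizontal distance between cover_brim and tin_mouth below 0.007 m and angle between cover_brim's own z axis and vertical below 0.05 rad and contact force between the fingers and cover below 0.1 N and linear speed of cover below 0.02 m/s and value of joint keeper below 0.01 m and z of cover_brim in the frame of tin_mouth between -0.002 and 0.002 m), for 0.2 s.
2. the plunger is pulled up by the gripper so that the pin is clear of the hole (value of joint plunger above 0.0075 m and contact force between the fingers and plunger above 0.5 N), for 0.05 s.
At the end, for the whole second after the job is handed in: The gripper still holds the plunger's knob (more than 1 N of contact), the pin is home (lift under 2 mm) in the next hole (keeper at 75 mm, within 3 mm), and the cover is seated on the tin (centred within 7 mm, brim within 2 mm of the rim, tilt under 0.05 rad) and not touched by the fingers (value of joint keeper between 0.072 and 0.078 m and value of joint plunger below 0.002 m and contact force between the fingers and plunger above 1 N and horizontal distance between cover_brim and tin_mouth below 0.007 m and angle between cover_brim's own z axis and vertical below 0.05 rad and contact force between the fingers and cover below 0.1 N and z of cover_brim in the frame of tin_mouth between -0.002 and 0.002 m); the arm keeps its last pose, push and grip.
It fails at once if a bystander (cup, rule or brush) is moved by more than 3 cm (distance of any of cup, rule, brush from where it was at the start of the episode above 0.03 m).
It also fails if it takes over 56 s, if anything falls off the work surface, if the arm or the gripper's body presses on something with over 40 N, if the wrist force passes 120 N, or if a joint passes its speed limit or range.

## Working session

There is one attempt and no reset: what is moved stays moved. The work goes in short steps, Python scripts to look and compute and a tool call to move; the robot and the scene stay as the last step left them, time stands still between calls to the robot, and variables do not carry over. Pictures are saved under pics/ and viewed, at most 10 in all, crops included, and the job is handed in when it is done.

Besides the shell and the picture viewer there is one more tool, called after "Call:" by a JSON object that holds its "name" and its "arguments", one argument or row to a line. step_arm: Moves the arm, as the interface text tells. Its arguments: {"type":"object","properties":{"linear":{"type":"array"},"delta_rot":{"type":"array"},"grip":{"type":"array"}},"required":["linear","delta_rot","grip"]}

```bash
mkdir -p pics; ls
cat > h.py <<'E'
import numpy as np, cv2
from station import sense, capture, finish_job, silhouettes, landmark_of
def ray(c,p,st=None):
    """world origin and direction of pixel p"""
    x=(p[0]-c['cx'])/c['fx']; y=(p[1]-c['cy'])/c['fy']
    if 'mount' in c:
        t=np.hypot(x,y); s=np.sin(t)/t if t>1e-9 else 1
        d=np.array([x*s,-y*s,-np.cos(t)])
        T=np.eye(4); T[:3,:3]=np.array(st['ee_rot']); T[:3,3]=st['tcp_pos']; M=T@np.array(c['mount'])
    else:
        d=np.array([x,-y,-1.]); M=np.linalg.inv(np.array(c['world_to_cam']))
    d=M[:3,:3]@d
    return M[:3,3],d/np.linalg.norm(d)
def atz(c,p,z,st=None):
    o,d=ray(c,p,st); return o+d*(z-o[2])/d[2]
def save(c,n,crop=None,s=1):
    im=c['img'][:,:,::-1]
    if crop: im=im[crop[1]:crop[3],crop[0]:crop[2]]
    cv2.imwrite('pics/'+n,cv2.resize(im,None,fx=s,fy=s))
E
python3 - <<'E'
from h import *
s=sense(); print(s)
H={'caddy':0,'tin_mouth':.086,'cover_knob':.034,'plunger_knob':.127,'cup':0,'rule':0,'brush':0,'cover_brim':.008}
ims=[]
for n in ['scene','top']:
    c=capture(n); ims.append(c['img']); print(n,c['fx'],c['cx'],c['cy'],c.keys())
    for k,z in H.items():
        for r in landmark_of(n,k): print(n,k,round(r['score'],2),np.round(r['point'],1),atz(c,r['point'],z).round(4))
cv2.imwrite('pics/a.png',cv2.resize(np.vstack(ims)[:,:,::-1],None,fx=.78,fy=.78))
E
```

```text
pics
{'time_s': 0.0, 'joints': array([-5.26203575e+01,  2.20898925e+01,  3.79458429e-01, -3.28076566e-02,
       -6.84106606e+01, -1.48166041e+01]), 'joint_velocities': array([ 0.00149759, -0.14822144, -0.00931296,  0.0074545 , -0.02544981,
        0.00055099]), 'effort': array([ 1.53715711e-03, -3.90664601e+01,  1.87404460e+01,  4.21976164e+00,
        1.10693273e-02, -1.93199676e-04]), 'tcp_pos': array([ 0.23961061, -0.57658112,  0.22145667]), 'ee_rot': array([[-9.23538960e-01, -3.83503650e-01, -8.59971763e-04],
       [-3.83504613e-01,  9.23536789e-01,  2.00264097e-03],
       [ 2.61954418e-05,  2.17932009e-03, -9.99997625e-01]]), 'wrist_force': array([-0.37289938,  0.25121415, -0.91612013]), 'moment': array([-0.0547023 ,  0.041366  ,  0.00943834]), 'gripper_force': 0.0, 'gripper_width': 0.9989450477555069}
scene 499.2426771655825 257.7067100459849 187.67454216385607 dict_keys(['img', 'fx', 'fy', 'cx', 'cy', 'world_to_cam'])
scene caddy 0.82 [275.2 208.4] [0.514  0.0783 0.    ]
scene caddy 0.63 [256.  192.9] [0.4291 0.0115 0.    ]
scene tin_mouth 0.77 [297.  195.2] [0.5219 0.1583 
[... 1065 characters left out ...]
946  0.034 ]
top cover_knob 0.79 [305.4 246.8] [ 0.3273 -0.1659  0.034 ]
top cover_knob 0.75 [270.7 231.3] [ 0.3789 -0.0531  0.034 ]
top cover_knob 0.45 [136.  222.9] [0.4105 0.3916 0.034 ]
top plunger_knob 0.43 [375.1 160.6] [ 0.5956 -0.3773  0.127 ]
top cup 0.98 [334.9 150.7] [ 0.6485 -0.2743  0.    ]
top rule 0.91 [135.8 223.8] [0.4079 0.4008 0.    ]
top brush 0.8 [378.  160.7] [ 0.6127 -0.4182  0.    ]
top brush 0.58 [230.8 188.2] [0.5251 0.0789 0.    ]
top cover_brim 0.91 [304.6 244.5] [ 0.3339 -0.1659  0.008 ]
top cover_brim 0.88 [343.3 207.5] [ 0.4558 -0.2968  0.008 ]
top cover_brim 0.6 [271.7 230. ] [ 0.383  -0.0572  0.008 ]
top cover_brim 0.27 [257.3 185.8] [ 0.5316 -0.0107  0.008 ]
```

View pics/a.png

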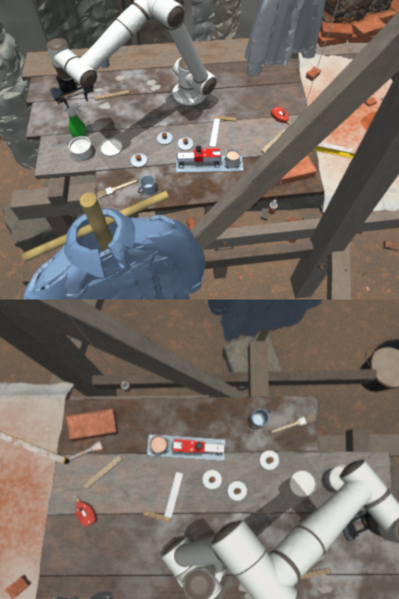

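The picture shows three look-alike covers: top pixels (344,206), (305,247) and (271,231). The plain white dishes near (387,232) and (430,222) have no knob. Rightmost (lowest y) is (344,206), at about (0.457,-0.296). I'll check it in a close crop.

Run:
```python
from h import *
c=capture('top'); save(c,'b.png',(170,140,430,280),3)
for k in ['cover_knob','caddy','plunger','keeper']:
    for r in silhouettes('top',k)[:4]:
        m=r['mask']; print(k,round(r['score'],2),np.round(r['point']),m.sum(),cv2.minAreaRect(np.argwhere(m)[:,::-1].astype(np.float32)))
```

```text
cover_knob 0.73 [341. 204.] 469 ((345.2500305175781, 205.25001525878906), (23.33452033996582, 24.041629791259766), 45.0)
cover_knob 0.61 [269. 231.] 482 ((271.5, 230.0), (24.0, 23.0), 90.0)
cover_knob 0.58 [305. 247.] 476 ((304.0, 244.5), (23.0, 24.0), 90.0)
caddy 0.77 [239. 187.] 2668 ((238.8257293701172, 188.54824829101562), (98.88198852539062, 28.168596267700195), 4.184916019439697)
plunger 0.36 [334. 151.] 382 ((333.5, 151.5), (21.0, 21.0), 90.0)
keeper 0.92 [246. 190.] 591 ((242.4512176513672, 186.9390106201172), (40.41794204711914, 17.00645637512207), 6.34019136428833)
```

View pics/b.png

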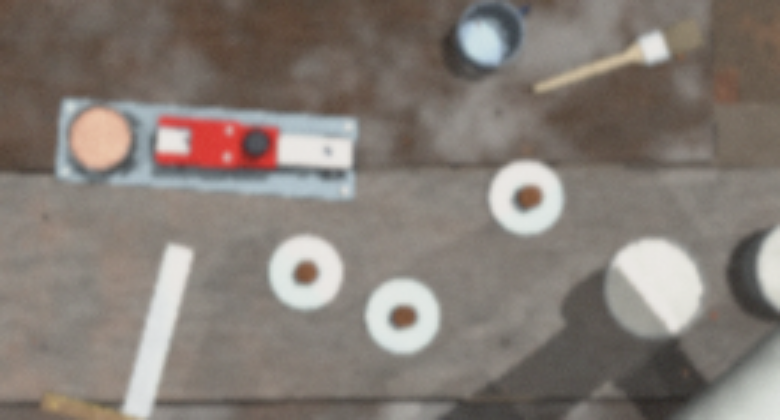

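The crop confirms it: the knobbed cover at crop (526,198), top pixel (345,206), is the rightmost. The tin is at top pixel (203,186), the black plunger knob at (255,188), with the fork pointing at the tin.

Call:
{"name": "step_arm", "arguments": {
  "linear": [
    [-51,29,0],
    [-51,29,0],
    [-51,29,0],
    [-51,29,0],
    [-51,29,0],
    [-51,29,0],
    [0,0,0],
    [0,0,0]
  ],
  "delta_rot": [
    [0,0,0],
    [0,0,0],
    [0,0,0],
    [0,0,0],
    [0,0,0],
    [0,0,0],
    [0,0,0],
    [0,0,0]
  ],
  "grip": [60,60,60,60,60,60,60,60]
}}

```text
time_s: 2.15
tcp_pos: [0.4556, -0.2989, 0.2226]
ee_rot: [[-0.923, -0.384, -0.0], [-0.384, 0.923, -0.0], [0.0, 0.0, -1.0]]
wrist_force: [-0.2, -0.4, -0.9]
gripper_width: 0.69
gripper_force: 0.0
```

Run:
```python
from h import *
s=sense(); c=capture('wrist'); save(c,'c.png'); print(s['time_s'],s['tcp_pos'],s['ee_rot'].round(3),c['fx'])
for k,z in [('cover_knob',.034),('cover_brim',.008)]:
    for r in landmark_of('wrist',k): print(k,round(r['score'],2),np.round(r['point'],1),atz(c,r['point'],z,s).round(4))
c=capture('top')
for p,z in [((203.3,186.3),.086),((255.3,187.7),.139)]: print(atz(c,p,z))
```

```text
2.15 [ 0.45561642 -0.29892457  0.22257759] [[-0.923 -0.384 -0.   ]
 [-0.384  0.923 -0.   ]
 [ 0.     0.    -1.   ]] 297.3186396354542
cover_knob 0.7 [434.8 186.2] [ 0.3772 -0.0615  0.034 ]
cover_knob 0.63 [392.8 122.8] [ 0.3307 -0.1627  0.034 ]
cover_knob 0.57 [250.2 173. ] [ 0.4604 -0.3025  0.034 ]
cover_brim 0.79 [424.2 187.5] [ 0.3852 -0.0594  0.008 ]
cover_brim 0.59 [248.8 170.4] [ 0.4628 -0.304   0.008 ]
[0.52495829 0.16242251 0.086     ]
[ 0.51418343 -0.00433767  0.139     ]
```

View pics/c.png

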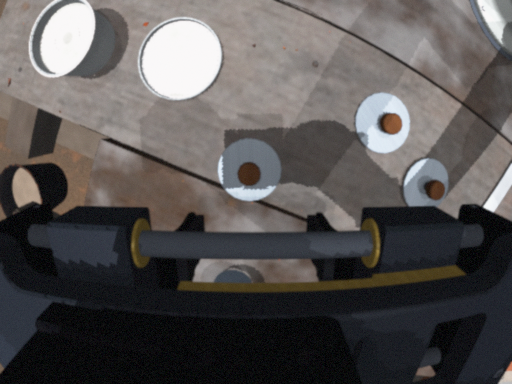

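The wrist view shows our cover's knob at (249,174) and the two look-alikes at (391,123) and (435,188). I'll turn the fingers to close along the caddy's x axis, come down partway and look once more.

Call:
{"name": "step_arm", "arguments": {
  "linear": [
    [-3,-5,0],
    [0,0,20],
    [0,0,20],
    [0,0,20],
    [0,0,20],
    [0,0,20],
    [0,0,0],
    [0,0,0],
    [0,0,0]
  ],
  "delta_rot": [
    [0,0,-0.159],
    [0,0,-0.159],
    [0,0,-0.159],
    [0,0,-0.159],
    [0,0,-0.159],
    [0,0,-0.159],
    [0,0,-0.156],
    [0,0,0],
    [0,0,0]
  ],
  "grip": [60,60,60,60,60,60,60,60,60]
}}

```text
time_s: 3.48
tcp_pos: [0.4602, -0.3031, 0.1229]
ee_rot: [[-0.07, -0.998, 0.001], [-0.998, 0.07, -0.0], [0.0, -0.001, -1.0]]
wrist_force: [0.5, -0.2, 0.7]
gripper_width: 0.691
gripper_force: 0.0
```

Run:
```python
from h import *
s=sense(); c=capture('wrist'); print(s['time_s'],s['tcp_pos'],s['ee_rot'].round(3))
print('mount',np.round(c['mount'],3))
for k,z in [('cover_knob',.034),('cover_brim',.008)]:
    for r in landmark_of('wrist',k): print(k,round(r['score'],2),np.round(r['point'],1),atz(c,r['point'],z,s).round(4))
for r in silhouettes('wrist','cover_knob')[:1]:
    m=r['mask']; ys,xs=np.nonzero(m); P=np.array([atz(c,(x,y),.012,s)[:2] for x,y in zip(xs,ys)]); print(m.sum(),P.min(0),P.max(0),(P.min(0)+P.max(0))/2)
```

```text
3.475 [ 0.46019792 -0.30310876  0.12287407] [[-0.07  -0.998  0.001]
 [-0.998  0.07  -0.   ]
 [ 0.    -0.001 -1.   ]]
mount [[ 0.     0.971  0.24   0.064]
 [ 1.    -0.    -0.    -0.   ]
 [-0.     0.24  -0.971 -0.162]
 [ 0.     0.     0.     1.   ]]
cover_knob 0.84 [253.5 189.1] [ 0.4619 -0.3048  0.034 ]
cover_brim 0.75 [256.4 184.9] [ 0.4594 -0.3023  0.008 ]
5461 [ 0.42170065 -0.34418617] [ 0.50169411 -0.2645608 ] [ 0.46169738 -0.30437348]
```

Call:
{"name": "step_arm", "arguments": {
  "linear": [
    [1,-1,30],
    [0,0,30],
    [0,0,25],
    [0,0,20],
    [0,0,0],
    [0,0,0],
    [0,0,0],
    [0,0,0],
    [0,0,0],
    [0,0,0]
  ],
  "delta_rot": [
    [0,0,0],
    [0,0,0],
    [0,0,0],
    [0,0,0],
    [0,0,0],
    [0,0,0],
    [0,0,0],
    [0,0,0],
    [0,0,0],
    [0,0,0]
  ],
  "grip": [60,60,60,60,60,0,0,0,0,0]
}}

```text
time_s: 4.92
tcp_pos: [0.4614, -0.3036, 0.018]
ee_rot: [[-0.067, -0.998, 0.0], [-0.998, 0.067, -0.0], [0.0, -0.0, -1.0]]
wrist_force: [-0.0, 0.5, 2.8]
gripper_width: 0.307
gripper_force: 30.0
```

Call:
{"name": "step_arm", "arguments": {
  "linear": [
    [0,0,-20],
    [0,0,-45],
    [0,0,-55],
    [0,0,-55],
    [-15,0,-30],
    [-40,-2,0],
    [-48,-2,0],
    [-50,-2,0],
    [-50,-2,0],
    [-50,-2,0]
  ],
  "delta_rot": [
    [0,0,0],
    [0,0,0],
    [0,0,0],
    [0,0,0],
    [0,0,0],
    [0,0,0],
    [0,0,0],
    [0,0,0],
    [0,0,0],
    [0,0,0]
  ],
  "grip": [0,0,0,0,0,0,0,0,0,0]
}}

```text
time_s: 6.18
tcp_pos: [0.4878, -0.0502, 0.2223]
ee_rot: [[-0.067, -0.998, -0.0], [-0.998, 0.067, 0.0], [-0.0, 0.0, -1.0]]
wrist_force: [0.0, 0.2, -0.8]
gripper_width: 0.303
gripper_force: 30.0
```

Call:
{"name": "step_arm", "arguments": {
  "linear": [
    [-50,-2,0],
    [-50,-2,0],
    [-50,-2,0],
    [-50,-2,0],
    [-50,-2,0],
    [-50,-3,0],
    [-30,-4,0],
    [0,0,0],
    [0,0,0],
    [0,0,0]
  ],
  "delta_rot": [
    [0,0,0],
    [0,0,0],
    [0,0,0],
    [0,0,0],
    [0,0,0],
    [0,0,0],
    [0,0,0],
    [0,0,0],
    [0,0,0],
    [0,0,0]
  ],
  "grip": [0,0,0,0,0,0,0,0,0,0]
}}

```text
time_s: 7.42
tcp_pos: [0.527, 0.2753, 0.2226]
ee_rot: [[-0.068, -0.998, -0.0], [-0.998, 0.068, -0.0], [0.0, 0.0, -1.0]]
wrist_force: [0.1, -0.6, -0.6]
gripper_width: 0.309
gripper_force: 30.0
```

Run:
```python
from h import *
s=sense(); c=capture('wrist'); save(c,'d.png'); print(s['time_s'],s['tcp_pos'],s['ee_rot'].round(3),s['gripper_width'])
for k,z in [('cover_knob',s['tcp_pos'][2]+.016),('cover_brim',s['tcp_pos'][2]-.01),('tin_mouth',.086),('plunger_knob',.127),('caddy',0)]:
    for r in landmark_of('wrist',k): print(k,round(r['score'],2),np.round(r['point'],1),atz(c,r['point'],z,s).round(4))
```

```text
7.425 [0.52704484 0.27525919 0.22261944] [[-0.068 -0.998 -0.   ]
 [-0.998  0.068 -0.   ]
 [ 0.     0.    -1.   ]] 0.30917200819822543
cover_knob 0.66 [254.9 238.1] [0.5274 0.2744 0.2386]
cover_brim 0.61 [255.1 220. ] [0.5273 0.2736 0.2126]
tin_mouth 0.86 [247.5  71.4] [0.5274 0.1653 0.086 ]
caddy 0.63 [249.3  18.5] [0.5215 0.0795 0.    ]
```

View pics/d.png

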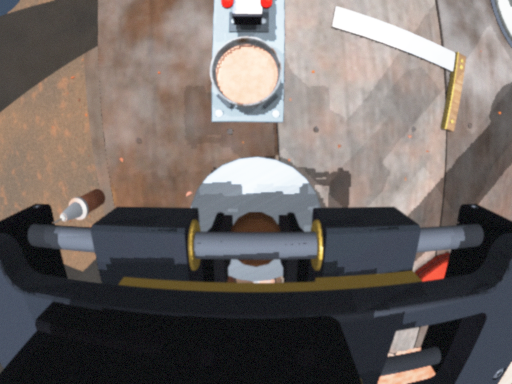

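The cover is held, with its brim around (257,210). The tin mouth is at about (247,72), rim columns 211–281, with the fork tips just above it at (228–268,3). I'll refine the tin centre from its silhouette edges.

Run:
```python
from h import *
s=sense(); c=capture('wrist'); im=c['img'][20:125,195:300]
g=cv2.cvtColor(im,cv2.COLOR_RGB2HSV)
# sand (orange, inside the tin): the far lip hides little
m=((g[...,0]<15)&(g[...,1]>50)&(g[...,2]>150)).astype(np.uint8)
n,l,st,ce=cv2.connectedComponentsWithStats(m); i=1+st[1:,4].argmax(); print('sand',st[i],ce[i]+[195,20])
# dark ring
for p in [(211,72),(281,73),(246,37),(246,109)]: print(p,atz(c,p,.086,s).round(4))
cv2.imwrite('pics/e.png',cv2.resize(im[:,:,::-1],None,fx=5,fy=5,interpolation=cv2.INTER_CUBIC))
for r in landmark_of('wrist','tin_mouth'): print(r['point'],atz(c,r['point'],.086,s))
c=capture('top')
for k,z in [('tin_mouth',.086),('cover_knob',.2386)]:
    for r in landmark_of('top',k)[:2]: print(k,r['score'],atz(c,r['point'],z))
```

```text
sand [ 21  23  62  55 429] [246.51748252  60.995338  ]
(211, 72) [0.5641 0.1633 0.086 ]
(281, 73) [0.4947 0.1696 0.086 ]
(246, 37) [0.5268 0.1298 0.086 ]
(246, 109) [0.5318 0.2039 0.086 ]
[246.8, 67.0] [0.52811052 0.16140712 0.086     ]
[254.9, 221.6] [0.53090204 0.32201153 0.086     ]
[253.0, 237.8] [0.53424194 0.34072288 0.086     ]
tin_mouth 0.58 [0.5396336  0.17942007 0.086     ]
cover_knob 0.72 [ 0.38442633 -0.0488868   0.2386    ]
cover_knob 0.7 [ 0.33384257 -0.1411061   0.2386    ]
```

View pics/e.png

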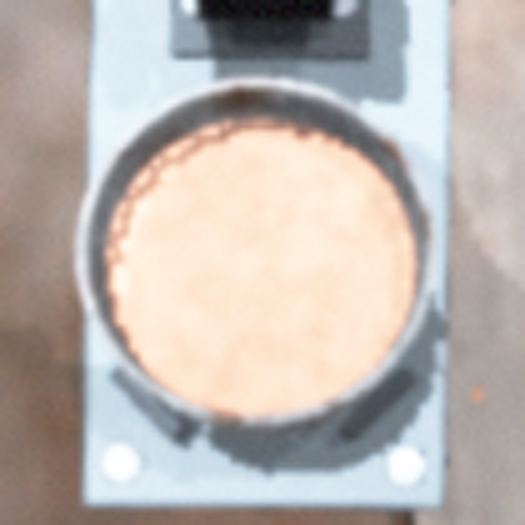

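Run:
```python
from h import *
s=sense(); c=capture('wrist')
f=lambda u,v,z:atz(c,(195+(u+.5)/5-.5,20+(v+.5)/5-.5),z,s)
a=[f(76,250,.086),f(428,250,.086),f(250,76,.086),f(250,423,.086)]
print(np.round(a,4)); print((a[0]+a[1])/2,(a[2]+a[3])/2, np.linalg.norm(a[0]-a[1]),np.linalg.norm(a[2]-a[3]))
b=[f(84,503,.006),f(446,503,.006),f(90,20,.006),f(455,20,.006)]
print(np.round(b,4))
for i,j in [(0,1),(2,0),(3,1)]:
    d=b[j]-b[i]; print(np.degrees(np.arctan2(d[1],d[0])))
print((b[0]+b[1])/2)
# cover brim: front edge in image
g=c['img'][150:200,185:330]; cv2.imwrite('pics/f.png',cv2.resize(c['img'][145:290,180:340,::-1],None,fx=5,fy=4))
for k,z in [('cover_knob',s['tcp_pos'][2]+.016),('cover_brim',s['tcp_pos'][2]-.01)]:
    for r in landmark_of('wrist',k): print(k,r['score'],r['point'],atz(c,r['point'],z,s).round(4))
```

```text
[[0.5651 0.1611 0.086 ]
 [0.4952 0.1664 0.086 ]
 [0.5281 0.1277 0.086 ]
 [0.5328 0.1993 0.086 ]]
[0.53016485 0.16373123 0.086     ] [0.53045709 0.16349222 0.086     ] 0.07006549200036234 0.07181214337838741
[[0.5789 0.2128 0.006 ]
 [0.4873 0.2193 0.006 ]
 [0.5692 0.0853 0.006 ]
 [0.4763 0.0922 0.006 ]]
175.95251415768462
85.64861423360637
85.03078823882689
[0.53310782 0.21600885 0.006     ]
cover_knob 0.72 [253.5, 236.8] [0.5283 0.2746 0.2385]
cover_brim 0.82 [254.8, 223.6] [0.5278 0.2769 0.2125]
```

View pics/f.png

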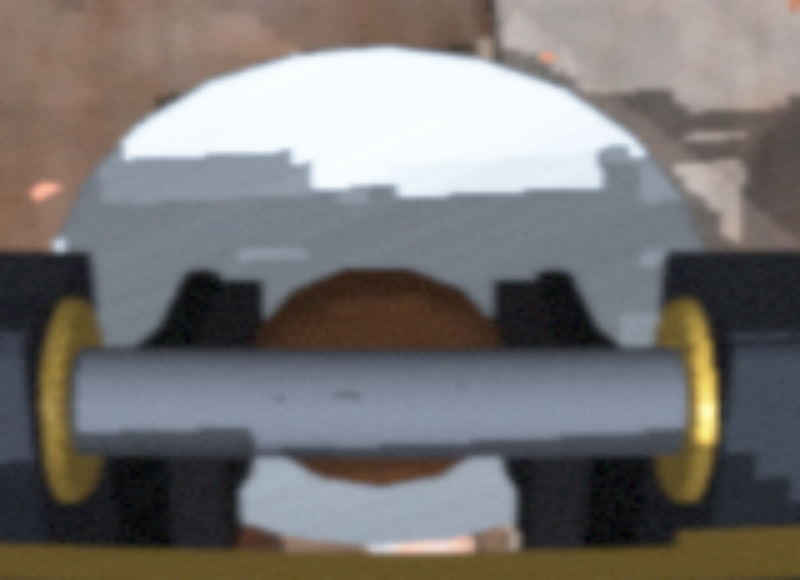

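Run:
```python
from h import *
s=sense(); c=capture('wrist'); R=s['ee_rot']; t=s['tcp_pos']
f=lambda u,v,z:R.T@(atz(c,(180+(u+.5)/5-.5,145+(v+.5)/4-.5),t[2]+z,s)-t)*1000
for n,u,v,z in [('brim top front',390,46,-.006),('brim L',65,240,-.006),('brim R',703,240,-.006),('brim back',380,545,-.006),('knob front',380,268,.02),('knob back',380,485,.024)]: print(n,f(u,v,z).round(1))
d=R.T@(np.array([.5303,.1637,t[2]])-t)*1000; print('to tin',d, t)
print((R.T@(np.array([.5303,.1637,0])-.17*np.array([.0767,.997,0])-t)))
```

```text
brim top front [41.6  1.1  6. ]
brim L [ 12.6 -37.8   6. ]
brim R [12.6 38.7  6. ]
brim back [-39.6  -0.    6. ]
knob front [ 17.1  -0.1 -20. ]
knob back [-11.7  -0.1 -24. ]
to tin [ 1.12165199e+02 -1.06066179e+01  7.55233432e-03] [0.52722309 0.27632355 0.2225189 ]
[ 0.28213175 -0.00895039  0.22253881]
```

Call:
{"name": "step_arm", "arguments": {
  "linear": [
    [40,-4,0],
    [40,-4,0],
    [31,-3,0],
    [0,0,35],
    [0,0,40],
    [0,0,30],
    [0,0,7],
    [0,0,0],
    [0,0,0],
    [0,0,0]
  ],
  "delta_rot": [
    [0,0,0.008],
    [0,0,0],
    [0,0,0],
    [0,0,0],
    [0,0,0],
    [0,0,0],
    [0,0,0],
    [0,0,0],
    [0,0,0],
    [0,0,0]
  ],
  "grip": [0,0,0,0,0,0,0,0,0,0]
}}

```text
time_s: 9.43
tcp_pos: [0.5308, 0.1652, 0.1118]
ee_rot: [[-0.075, -0.997, 0.002], [-0.997, 0.075, 0.001], [-0.001, -0.002, -1.0]]
wrist_force: [0.6, 0.6, -0.3]
gripper_width: 0.306
gripper_force: 30.0
```

Run:
```python
from h import *
s=sense(); c=capture('wrist'); save(c,'g1.png',(150,80,360,300),3); print(s['time_s'],s['tcp_pos'],s['ee_rot'].round(3))
t=s['tcp_pos']
for k,z in [('cover_brim',.1),('plunger_knob',.127),('tin_mouth',.086)]:
    for r in landmark_of('wrist',k): print(k,round(r['score'],2),np.round(r['point'],1),atz(c,r['point'],z,s).round(4))
```

```text
9.425 [0.53084112 0.16522582 0.11181898] [[-0.075 -0.997  0.002]
 [-0.997  0.075  0.001]
 [-0.001 -0.002 -1.   ]]
cover_brim 0.88 [256.9 220.4] [0.53   0.1645 0.1   ]
```

View pics/g1.png

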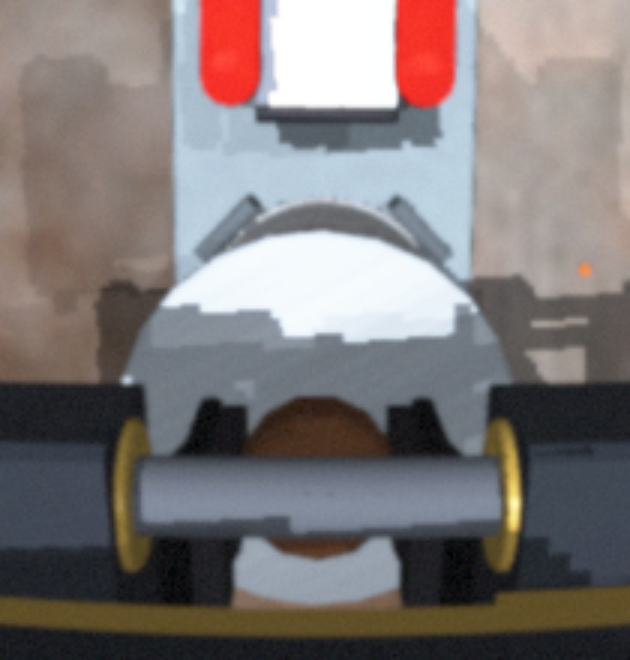

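The cover hangs centred over the tin (brim centre crop x≈318, tin arc ≈323, within about 1 mm), and the fork tips are well clear. Lowering now.

Call:
{"name": "step_arm", "arguments": {
  "linear": [
    [0,0,5],
    [0,0,4],
    [0,0,3],
    [0,0,2],
    [0,0,1.5],
    [0,0,0],
    [0,0,0]
  ],
  "delta_rot": [
    [0,0,0],
    [0,0,0],
    [0,0,0],
    [0,0,0],
    [0,0,0],
    [0,0,0],
    [0,0,0]
  ],
  "grip": [0,0,0,0,0,0,0]
}}

```text
time_s: 10.5
tcp_pos: [0.5303, 0.1648, 0.0957]
ee_rot: [[-0.075, -0.997, 0.0], [-0.997, 0.075, 0.0], [-0.0, -0.0, -1.0]]
wrist_force: [-3.4, 0.8, 5.7]
gripper_width: 0.304
gripper_force: 30.0
```

Call:
{"name": "step_arm", "arguments": {
  "linear": [
    [0,0,0],
    [0,0,0],
    [0,0,0],
    [0,0,-5],
    [0,0,-25],
    [0,0,-40],
    [0,0,-40],
    [0,0,-10],
    [0,0,0],
    [0,0,0]
  ],
  "delta_rot": [
    [0,0,0],
    [0,0,0],
    [0,0,0],
    [0,0,0],
    [0,0,0],
    [0,0,0],
    [0,0,0],
    [0,0,0],
    [0,0,0],
    [0,0,0]
  ],
  "grip": [60,60,60,60,60,60,60,60,60,60]
}}

```text
time_s: 11.75
tcp_pos: [0.5294, 0.1644, 0.2135]
ee_rot: [[-0.075, -0.997, -0.003], [-0.997, 0.075, -0.001], [0.001, 0.003, -1.0]]
wrist_force: [-0.1, -0.0, -0.1]
gripper_width: 0.693
gripper_force: 0.0
```

Run:
```python
from h import *
s=sense(); c=capture('wrist'); save(c,'i.png'); print(s['time_s'],s['tcp_pos'],s['wrist_force'])
t=s['tcp_pos']
for k,z in [('cover_knob',.112),('cover_brim',.086),('plunger_knob',.127),('tin_mouth',.086)]:
    for r in landmark_of('wrist',k): print(k,round(r['score'],2),np.round(r['point'],1),atz(c,r['point'],z,s).round(4))
```

```text
11.75 [0.52938233 0.16444124 0.21352653] [-0.13800617 -0.03420868 -0.12950645]
cover_knob 0.79 [252.6 183.9] [0.5314 0.1608 0.112 ]
cover_brim 0.73 [256.1 178.7] [0.5282 0.1618 0.086 ]
```

View pics/i.png

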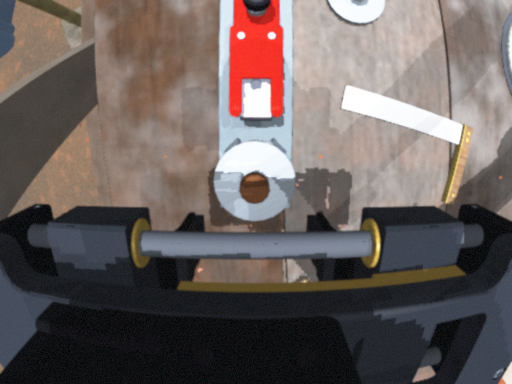

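The cover sits level and concentric (brim centre (255,180), knob (255,186)), the keeper is still at its start hole, and the plunger knob shows at (258,3). Moving above the plunger.

Call:
{"name": "step_arm", "arguments": {
  "linear": [
    [45,0,0],
    [45,0,0],
    [45,0,0],
    [35,0,0],
    [0,0,0],
    [0,0,0]
  ],
  "delta_rot": [
    [0,0,0],
    [0,0,0],
    [0,0,0],
    [0,0,0],
    [0,0,0],
    [0,0,0]
  ],
  "grip": [60,60,60,60,60,60]
}}

```text
time_s: 12.75
tcp_pos: [0.5176, -0.0045, 0.2149]
ee_rot: [[-0.075, -0.997, -0.0], [-0.997, 0.075, 0.0], [-0.0, 0.0, -1.0]]
wrist_force: [0.4, -0.2, 0.3]
gripper_width: 0.694
gripper_force: 0.0
```

Run:
```python
from h import *
s=sense(); c=capture('wrist'); save(c,'j.png',(130,60,390,250),3); print(s['time_s'],s['tcp_pos'],s['ee_rot'].round(3))
R=s['ee_rot'];t=s['tcp_pos']
for k,z in [('plunger_knob',.127),('keeper',.1)]:
    for r in landmark_of('wrist',k):
        p=atz(c,r['point'],z,s); print(k,round(r['score'],2),np.round(r['point'],1),p.round(4),(R.T@(p-t)*1000).round(1))
g=c['img'].max(2); m=(g<70).astype(np.uint8); m[205:]=0; n,l,st,ce=cv2.connectedComponentsWithStats(m)
for i in range(1,n):
    if st[i,4]>150: print(st[i],ce[i])
p=atz(c,(256,180),.139,s); print((R.T@(p-t)*1000).round(1))
```

```text
12.75 [ 0.51757227 -0.00451976  0.21492833] [[-0.075 -0.997 -0.   ]
 [-0.997  0.075  0.   ]
 [-0.     0.    -1.   ]]
plunger_knob 0.62 [260.  187.8] [ 0.5134 -0.0072  0.127 ] [ 3.   3.9 87.9]Traceback (most recent call last):
  File "<stdin>", line 5, in <module>
ValueError: it knows: brush, caddy, cover_brim, cover_knob, cup, plunger_knob, rule, tin_mouth
```

View pics/j.png

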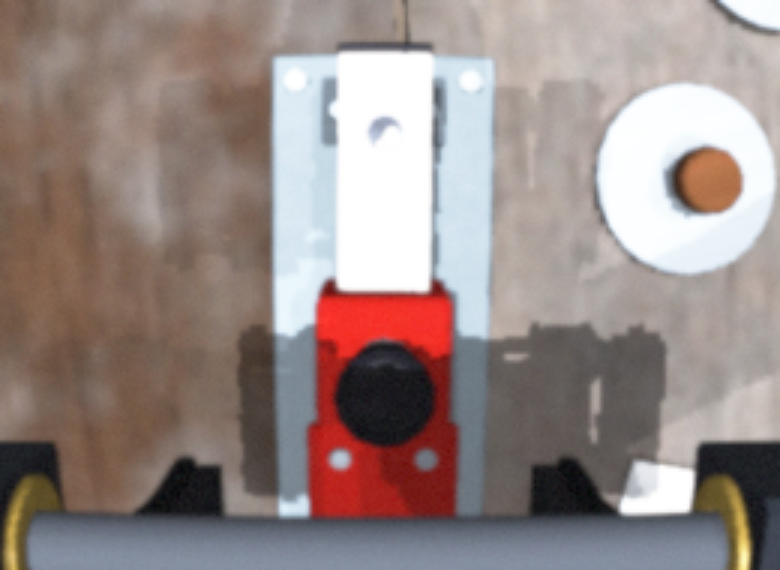

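The black knob centre is at (258,190), the sleeve and rail run straight up the image (yaw aligned), and the fingers straddle clear. I'll shift slightly, descend and grip.

Call:
{"name": "step_arm", "arguments": {
  "linear": [
    [3,2,0],
    [0,0,35],
    [0,0,35],
    [0,0,25],
    [0,0,10],
    [0,0,0],
    [0,0,0],
    [0,0,0],
    [0,0,0],
    [0,0,0]
  ],
  "delta_rot": [
    [0,0,0],
    [0,0,0],
    [0,0,0],
    [0,0,0],
    [0,0,0],
    [0,0,0],
    [0,0,0],
    [0,0,0],
    [0,0,0],
    [0,0,0]
  ],
  "grip": [60,60,60,60,60,60,0,0,0,0]
}}

```text
time_s: 14.1
tcp_pos: [0.5153, -0.0076, 0.1103]
ee_rot: [[-0.075, -0.997, 0.001], [-0.997, 0.075, 0.0], [-0.0, -0.001, -1.0]]
wrist_force: [-0.6, 0.0, -0.2]
gripper_width: 0.321
gripper_force: 0.0
```

Call:
{"name": "step_arm", "arguments": {
  "linear": [
    [0,0,0],
    [0,0,0],
    [0,0,0]
  ],
  "delta_rot": [
    [0,0,0],
    [0,0,0],
    [0,0,0]
  ],
  "grip": [0,0,0]
}}

```text
time_s: 14.48
tcp_pos: [0.5153, -0.0076, 0.1103]
ee_rot: [[-0.075, -0.997, 0.0], [-0.997, 0.075, -0.0], [0.0, -0.0, -1.0]]
wrist_force: [-1.0, 0.7, 4.2]
gripper_width: 0.285
gripper_force: 29.5
```

Call:
{"name": "step_arm", "arguments": {
  "linear": [
    [0,0,-4],
    [0,0,-4],
    [0,0,-3.5],
    [0,0,0],
    [0,0,0]
  ],
  "delta_rot": [
    [0,0,0],
    [0,0,0],
    [0,0,0],
    [0,0,0],
    [0,0,0]
  ],
  "grip": [0,0,0,0,0]
}}

```text
time_s: 15.1
tcp_pos: [0.5151, -0.0075, 0.1212]
ee_rot: [[-0.075, -0.997, -0.0], [-0.997, 0.075, 0.0], [-0.0, 0.0, -1.0]]
wrist_force: [1.8, -1.1, -6.8]
gripper_width: 0.284
gripper_force: 30.0
```

Call:
{"name": "step_arm", "arguments": {
  "linear": [
    [-6,0,0],
    [-8,0,0],
    [-8,0,0],
    [-8,0,0],
    [0,0,0],
    [0,0,0]
  ],
  "delta_rot": [
    [0,0,0],
    [0,0,0],
    [0,0,0],
    [0,0,0],
    [0,0,0],
    [0,0,0]
  ],
  "grip": [0,0,0,0,0,0]
}}

```text
time_s: 15.85
tcp_pos: [0.5176, 0.023, 0.1216]
ee_rot: [[-0.075, -0.997, 0.0], [-0.997, 0.075, 0.001], [-0.001, -0.0, -1.0]]
wrist_force: [2.5, 1.4, -7.7]
gripper_width: 0.28
gripper_force: 30.0
```

Call:
{"name": "step_arm", "arguments": {
  "linear": [
    [-10,0,0],
    [-10,0,0],
    [-10,0,0],
    [-8,0,0],
    [-6,0,0],
    [0,0,0],
    [0,0,0]
  ],
  "delta_rot": [
    [0,0,0],
    [0,0,0],
    [0,0,0],
    [0,0,0],
    [0,0,0],
    [0,0,0],
    [0,0,0]
  ],
  "grip": [0,0,0,0,0,0,0]
}}

```text
time_s: 16.73
tcp_pos: [0.5211, 0.0668, 0.1217]
ee_rot: [[-0.075, -0.997, 0.001], [-0.997, 0.075, 0.001], [-0.001, -0.001, -1.0]]
wrist_force: [3.0, 1.3, -7.2]
gripper_width: 0.283
gripper_force: 30.0
```

Call:
{"name": "step_arm", "arguments": {
  "linear": [
    [-0.4,0,3],
    [0,0,3],
    [0,0,2.5],
    [0,0,0],
    [0,0,0]
  ],
  "delta_rot": [
    [0,0,0],
    [0,0,0],
    [0,0,0],
    [0,0,0],
    [0,0,0]
  ],
  "grip": [0,0,0,0,0]
}}

```text
time_s: 17.35
tcp_pos: [0.5211, 0.0667, 0.1133]
ee_rot: [[-0.075, -0.997, 0.001], [-0.997, 0.075, 0.0], [-0.0, -0.001, -1.0]]
wrist_force: [3.3, 1.0, -6.2]
gripper_width: 0.284
gripper_force: 30.0
```

Call:
{"name": "step_arm", "arguments": {
  "linear": [
    [0,0,2],
    [0,0,1],
    [0,0,0.5],
    [0,0,0],
    [0,0,0]
  ],
  "delta_rot": [
    [0,0,0],
    [0,0,0],
    [0,0,0],
    [0,0,0],
    [0,0,0]
  ],
  "grip": [0,0,0,0,0]
}}

```text
time_s: 17.98
tcp_pos: [0.5212, 0.0667, 0.1104]
ee_rot: [[-0.075, -0.997, 0.001], [-0.997, 0.075, 0.0], [-0.0, -0.001, -1.0]]
wrist_force: [1.4, 1.4, 3.5]
gripper_width: 0.28
gripper_force: 29.6
```

Run:
```python
from h import *
s=sense(); print(s['time_s'],s['tcp_pos'],s['wrist_force'],s['gripper_force'])
c=capture('scene'); w=capture('wrist')
a=cv2.resize(c['img'][165:235,215:325],(660,420),interpolation=cv2.INTER_CUBIC)
cv2.imwrite('pics/k.png',a[:,:,::-1])
```

```text
17.975 [0.52120328 0.06669407 0.11035777] [1.42537238 1.44203094 3.46414482] 29.587654891988677
```

View pics/k.png

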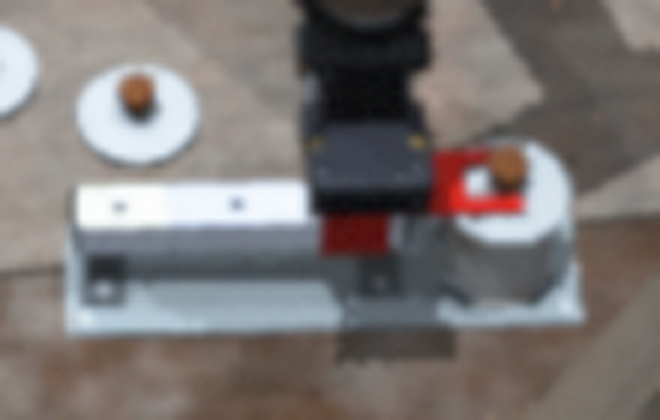

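The fork straddles the cover's neck at crop (505,170), and the cover sits level on the tin. The TCP height is back to its grasp value with the force turned upward, so the pin has bottomed in the hole. Handing in.

```bash
python3 -c "
from station import *
print(finish_job())"
```

```text
the job is handed in; nothing more can be done
None
```

I handed the job in at about 18 s, with no verdict returned. The cover is seated on the tin, the keeper has moved about 75 mm so its fork is over the cover, the pin reads as home in the next hole, and the gripper still holds the plunger knob.

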